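# Draw the hand pump's piston to its mark and hold it

## Task

Do the suction check of the small hand pump: slide the knob of its transport lock away from the barrel, fully to its end stop, then pull the piston straight up by its T-handle until the groove cut round the rod has just come out above the top of the barrel (at most about a centimetre), never clearly past that. Finish while still holding the piston there by the handle, upright and not leaning hard on its bore, and leave the vial and the hand lens beside the pump where they are.

Things in the scene. Friction and masses are not known exactly. Their poses are not given: they have to be found in the camera images.
- pump: hand pump screwed to the table: grey base 90 (x) x 156 (y) x 12 mm, upright aluminium barrel 40 mm in diameter with a brass six-sided nut round its top, bracket 53 mm wide on a post, along pump +y out to 106 mm, its top 122 mm high. Origin on the barrel's axis at table height; z up; +y along the bracket, the way the lock opens. Vertical bore 89 mm deep, 1 mm play round the 16 mm rod
- gland (a point): centre of the barrel's flat top, 105 mm above the table, on the bore's axis: the mouth of the bore. Fixed
- lock (a joint): transport lock, m: 0 = pushed in against the barrel (its fork lies over the piston's collar and blocks it), 0.030 = end stop, fully open, away from the barrel along pump +y. Stays where it is left; slides with about 2 N of friction
- lock_knob (a point): grip point of the lock's upright black knob, which moves with the lock: the knob is 16 mm wide across (pump x), 14 mm along pump y, its top 11 mm above this point, the bracket 23 mm below it; this point is 145 mm above the table, 60 mm from the bore's axis along pump +y when the lock is at 0
- piston: loose piston, 0.2 to 0.4 kg: steel rod 16 mm in diameter, a collar 30 mm in diameter and 6 mm thick that rests on the barrel's top, a black T-handle on top. Origin: centre of the collar's underside (at the gland when down); z up the rod; x along the handle's bar. Rod ends 88 mm below the origin. It can turn about its axis, and falls back when let go
- handle (a point): centre of the T-handle's bar, 53 mm above the piston's origin, on the rod's axis: the bar is 80 mm long (piston x), 20 mm thick (piston y), 22 mm high, with rounded edges; 29 mm free below the bar above the lock's plate
- groove (a point): centre of the groove cut round the rod, 6 mm wide, 41 mm below the piston's origin, on the rod's axis: hidden 41 mm down in the bore at the start; it has to come just above gland
- bag_sealer: blue bag sealer screwed down in the middle of the table, left of the pump, 96 mm wide (world y), about 0.41 m long (world x): its arm stands raised, sloping up and away from the robot to a black grip about 0.38 m above the table at the far end; pass over it or on the robot's side of it. Leave alone
- vial: small capped bottle 31 mm in diameter, 62 mm high, standing beside the pump; origin at its underside. Leave alone
- loupe: black hand lens lying on the table next to the pump, on the side away from the lock, 47x113x12 mm. Leave alone
Not all that is in view belongs to the job. There is more than one size of the piston; the one meant has the size given above.

How it is judged:
By the outcome, as a careful person would: the job done as asked, in the order asked, and still so for the second after the job is handed in, while the arm keeps its last pose, push and grip.
It also fails if it takes over 64 s, if anything falls off the work surface, if the arm or the gripper's body presses on something with over 40 N, if the wrist force passes 120 N, or if a joint passes its speed limit or range.

## Robot

A 6-joint arm with a two-finger parallel gripper is mounted at the origin on the work surface; the furniture and walls round the work are solid. World frame = base frame: x ahead of the robot, y to its left, z up, the work surface at z = 0. Lengths are in mm, angles in rad, forces in N, time in s.
With the tool pointing down it reaches from about 250 to 725 mm from the base axis. Payload 9.7 kg.
Tool frame: the origin (TCP) lies on the centre line of the jaws, within the pads' length; the fingertips stand 22 mm ahead of it and the grasp point (between the pads) lies 3 mm ahead of it (tip_extent is the distance from the TCP to the fingertips, in mm); z points along the fingers, x is the direction in which the jaws open and shut, and the axes are right-handed (so a half turn about z gives the same grasp; the last joint's range is limited). The gripper opens to 85 mm and grips with 20 to 120 N. Pads are 22 mm wide; open, the fingers measure 114 mm over their backs; the gripper's body (76 mm by 85 mm) begins 54 mm behind the grasp point. The pads swing forward as they close: fully open they stand 13 mm farther back than shut.
Start: joints at [1.26, 0.087, 0.176, 1.66, 0, 1.571], TCP at [168.198, 523.647, 253.284] pointing down, gripper open.
Joint ranges: [-3.13, 3.13], [-0.85, 1.81], [-1.15, 1.24], [-2.2, 2.28], [-1.44, 1.52], [-3.14, 3.14]. Speed limits (rad/s): [2.22, 2.22, 2.57, 3.14, 3.14, 3.14].

## Interface

Orientations are given as [roll, pitch, yaw] about the fixed x, y, z axes, in that order (R = Rz(yaw) Ry(pitch) Rx(roll)).
In Python, from plant import sense, grab_frame, camera_info, close_job, tip_extent gives the robot as it stands.
- The arm moves only by the tool jog_arm, never from a script. Its argument "moves" is a list of rows, each a list of 3 entries, a list of its own where there are three numbers: the closure, from 0 (fully open) to 1 (shut), then the shift along the tool's x, y, z in m, then the turn, a rotation vector about the tool's x, y, z in rad. A call has 1 to 20 rows; each row is the pose to reach, as a shift and turn from the pose commanded when the call began, along the tool's axes at that moment; what a row does not reach only later rows make up. A row lasts 1/8 s, in which the tool goes at most 62.5 mm and 10.7 degrees, less where a joint would pass 70% of its speed; a pose out of reach is approached as far as the arm can. A call with a gripper value outside its range is refused whole. The fingers move at their own pace and stop on an object; "squeeze" is the grip in N (left out, the last holds). Time passes only in rows, so rows that repeat a pose let the fingers close. It gives the time, the measured TCP pose, the force and the opening at its end, in the units of the state.
- sense(): the state, without advancing time (a new reading comes with each control period).
- grab_frame(name): name is "side" or "top" or "wrist"; returns the picture (420x560x3 uint8, red, green, blue); there is no depth.
- camera_info(name): a dict with "fovy" (degrees; the focal length in pixels is half the picture's height over the tangent of half this angle, whatever the lens; pixels are square), "cx", "cy" (the principal point, pixels), "T" (4x4, takes a point from camera to world coordinates); the wrist camera has in their place "T_tool_cam" (4x4, takes a point from camera to tool coordinates, whose origin is the TCP and whose axes are the tool frame's). Camera axes: x right, y down, z forward; pixel columns grow to the right and rows downward; lengths in mm; the calibration is good to about 2 mm. The wrist camera is an equidistant fisheye: a pixel r from the principal point sees the ray r / f radians off the axis. A picture is of the moment at which its call begins: read the wrist's pose just before it. camera_info takes no time and is no camera call.
- close_job(): hands the job in, once; it reports no verdict.
The state is a dict: "t": time; "q": joint angles; "qd": joint speeds; "effort": joint torques, N m; "ee_pos": TCP position; "orientation": TCP orientation; "contact_force": force on the tool from outside, world axes, zero at the start; "ft_torque": the same for the moment, N m; "gripper_width": finger opening in mm.
Only numpy, scipy, OpenCV 4.12 (cv2) and the standard library are available. Lean on these libraries where they do the work, as an engineer would, in place of code of your own. Each camera call takes 0.05 s, during which the arm holds its last target.

## Working session

There is one attempt and no reset: what is moved stays moved. The work goes in short steps, Python scripts to look and compute and a tool call to move; the robot and the scene stay as the last step left them, time stands still between calls to the robot, and variables do not carry over. Pictures are saved under pics/ and viewed, and the job is handed in when it is done.

Besides the shell and the picture viewer there is one more tool, called after "Call:" as name(argument=value, ...) on one line, values as JSON. jog_arm: Moves the arm, as the interface text tells. Its arguments: {"type":"object","properties":{"moves":{"type":"array","items":{"type":"array"}},"squeeze":{"type":"number"}},"required":["moves"]}

```bash
ls; mkdir -p pics; python3 - <<'E'
from plant import *
import cv2,json
s=sense();print(s)
for n in ["side","top","wrist"]:
    im=grab_frame(n);cv2.imwrite(f"pics/a_{n}.png",im[:,:,::-1]);print(n,camera_info(n))
print(tip_extent)
E
```

```text
pics
{'t': 0.0, 'q': array([ 1.26001936e+00,  8.74611276e-02,  1.75148588e-01,  1.65980773e+00,
       -3.18359382e-05,  1.57076023e+00]), 'qd': array([ 0.0005295 ,  0.00237289,  0.00012789, -0.00065895,  0.00072489,
        0.00119729]), 'effort': array([-1.08200406e-03, -5.20381057e+01,  4.64809477e+01,  1.62630365e-02,
       -1.59977408e-04, -2.56623011e-06]), 'ee_pos': array([168.13647115, 523.46150431, 252.58989285]), 'orientation': array([3.14156087e+00, 1.32394363e-03, 1.26005545e+00]), 'contact_force': array([ 0.42889389, -0.68737681, -0.37164058]), 'ft_torque': array([-0.05281047,  0.01144908,  0.01050426]), 'gripper_width': 85.41591367322803}
side {'fovy': 47.46864235963472, 'cx': 287.07855699725184, 'cy': 212.9180720744265, 'T': array([[ 8.62099401e-01, -1.87528896e-01,  4.70762717e-01,
         8.98540438e+01],
       [-5.06729044e-01, -3.13147260e-01,  8.03221308e-01,
        -7.83156026e+02],
       [-3.20915045e-03, -9.31005750e-01, -3.64990404e-01,
         4.26643443e+02],
       [ 0.00000000e+00,  0.00000000e+00,  0.00000000e+00,
         1.00000000e+00]])}
top {'f
[... 170 characters left out ...]
    [-9.99677306e-01, -2.32615897e-02,  1.02069328e-02,
        -1.24560498e+02],
       [-6.66664752e-03, -1.47479015e-01, -9.89042717e-01,
         9.82407697e+02],
       [ 0.00000000e+00,  0.00000000e+00,  0.00000000e+00,
         1.00000000e+00]])}
wrist {'fovy': 65.70646984690485, 'cx': 281.33295399507637, 'cy': 209.45197699292942, 'T_tool_cam': array([[ 9.99999462e-01,  8.03625529e-04, -6.55550829e-04,
        -3.49868946e-01],
       [-5.61735771e-04,  9.51062962e-01,  3.08996645e-01,
        -7.89964011e+01],
       [ 8.71787706e-04, -3.08996111e-01,  9.51062902e-01,
        -1.19505995e+02],
       [ 0.00000000e+00,  0.00000000e+00,  0.00000000e+00,
         1.00000000e+00]])}
22.0
```

View pics/a_side.png

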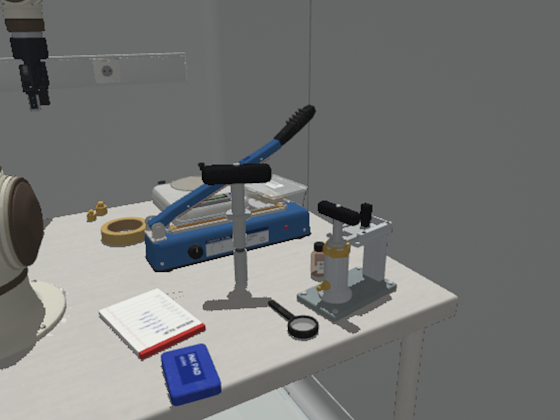

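View pics/a_top.png

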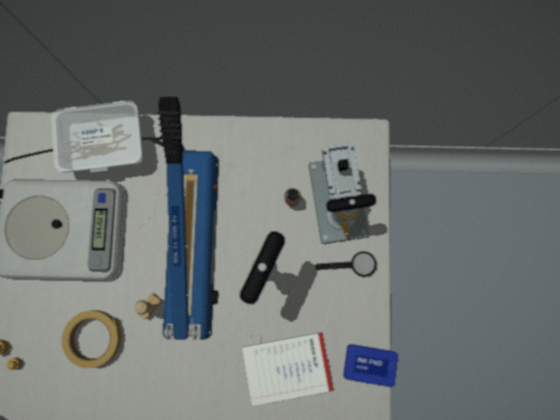

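View pics/a_wrist.png

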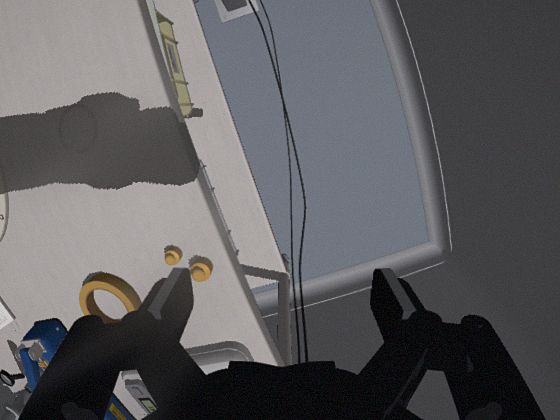

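The side and top views show the small pump at the right: the top view has its handle at about (351,202) and its knob at about (343,165). The large T-piston at (262,267) is the decoy. I'll zoom in and measure.

```bash
cat > h.py <<'E'
import numpy as np,cv2
from plant import *
def ray(n,u,v):
    c=camera_info(n);f=210/np.tan(np.radians(c['fovy'])/2)
    d=np.array([(u-c['cx'])/f,(v-c['cy'])/f,1]);T=c['T'];return T[:3,3],T[:3,:3]@d
def plane(n,u,v,z):
    o,d=ray(n,u,v);return o+d*(z-o[2])/d[2]
def tri(a,b):
    o1,d1=ray(*a);o2,d2=ray(*b)
    A=np.c_[d1,-d2];t=np.linalg.lstsq(A,o2-o1,rcond=None)[0]
    p,q=o1+t[0]*d1,o2+t[1]*d2;return (p+q)/2,np.linalg.norm(p-q)
def proj(n,p):
    c=camera_info(n);f=210/np.tan(np.radians(c['fovy'])/2);T=c['T']
    x=T[:3,:3].T@(np.array(p)-T[:3,3]);return x[:2]/x[2]*f+[c['cx'],c['cy']]
def wproj(p,pos,R):
    c=camera_info('wrist');f=210/np.tan(np.radians(c['fovy'])/2);T=c['T_tool_cam']
    x=R.T@(np.array(p)-pos);x=T[:3,:3].T@(x-T[:3,3]);th=np.arctan2(np.hypot(x[0],x[1]),x[2])
    return x[:2]/np.hypot(x[0],x[1])*f*th+[c['cx'],c['cy']]
E
python3 - <<'E'
from h import *
im=cv2.imread('pics/a_top.png');s=cv2.imread('pics/a_side.png')
cv2.imwrite('pics/b1.png',cv2.resize(im[130:260,270:400],None,fx=4.5,fy=4.5,interpolation=cv2.INTER_NEAREST))
cv2.imwrite('pics/b2.png',cv2.resize(s[180:320,280:410],None,fx=4.2,fy=4.2,interpolation=cv2.INTER_NEAREST))
for nm,I,(x0,y0,x1,y1) in [('top',im,(300,140,390,230)),('side',s,(300,190,400,260))]:
    m=(I.max(2)<70).astype(np.uint8)[y0:y1,x0:x1]
    n,l,st,c=cv2.connectedComponentsWithStats(m)
    for i in range(1,n):
        if st[i,4]>25:
            r=cv2.minAreaRect(np.argwhere(l==i)[:,::-1].astype(np.float32))
            print(nm,st[i],c[i]+[x0,y0],r)
E
```

```text
top [ 38  20  12  13 116] [343.02586207 165.59482759] ((42.882354736328125, 25.52941131591797), (11.641709327697754, 10.6715669631958), 75.96376037597656)
top [ 27  53  49  37 883] [353.10079275 208.50509626] ((51.0, 71.0), (36.0, 48.0), 90.0)
top [37 76 16  9 44] [342.90909091 220.15909091] ((43.808990478515625, 80.99437713623047), (15.51530647277832, 7.120551109313965), 12.994616508483887)
side [ 18  10  55  28 854] [346.54918033 213.30444965] ((44.66754150390625, 23.482948303222656), (54.33884811401367, 25.018404006958008), 2.935673475265503)
side [ 0 41 11  8 31] [304.61290323 234.74193548] ((4.6494855880737305, 44.711341857910156), (3.249107837677002, 11.168808937072754), 66.03751373291016)
side [14 52 10 10 83] [318.38554217 246.48192771] ((18.5, 56.5), (9.0, 9.0), 90.0)
```

```bash
sleep 1
```

```text
(no output)
```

View pics/b1.png

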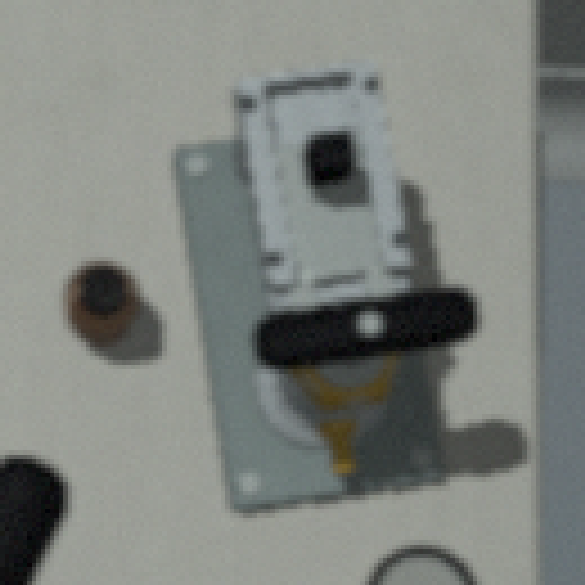

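View pics/b2.png

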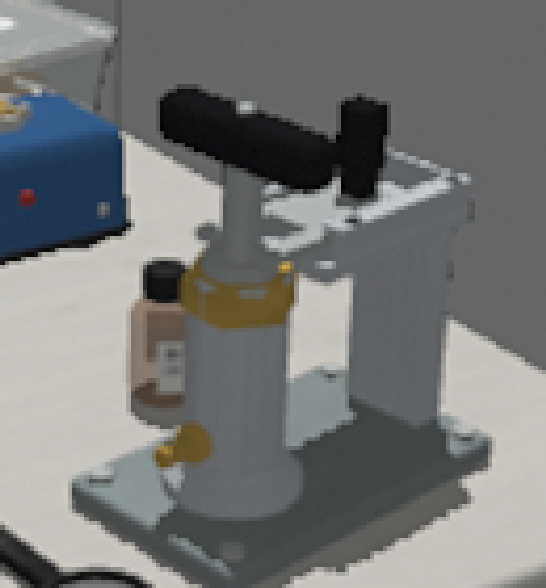

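Top view: white cap on the handle's axis at about (352,201.3), knob top at about (343.5,164.8). The handle bar runs from (327.3,206) to (375.8,198.7), so it is nearly square to the bracket.

```bash
python3 - <<'E'
from h import *
def c(u,v): return 270+u/4.5-.5,130+v/4.5-.5
def cs(u,v): return 280+u/4.2-.5,180+v/4.2-.5
k=plane('top',*c(331,155),156);h=plane('top',*c(369,321),169)
print('knob',k,'handle',h,np.linalg.norm(k-h))
print('tri handle cap',tri(('top',*c(369,320)),('side',*cs(247,106))))
print('tri knob top',tri(('top',*c(331,155)),('side',*cs(365,100))))
a=plane('top',*c(258,342),158);b=plane('top',*c(476,309),158);print('bar',a,b,np.degrees(np.arctan2(*(b-a)[1::-1])))
for p,q in [((249,483),(197,162)),((178,150),(233,510)),((233,510),(445,482))]:
    A=plane('top',*c(*p),12);B=plane('top',*c(*q),12);d=B-A;print(A,B,np.degrees(np.arctan2(d[1],d[0])),np.linalg.norm(d))
# bracket top rear corners and front
A=plane('top',*c(262,285),122);B=plane('top',*c(240,92),122);d=B-A;print(np.degrees(np.arctan2(d[1],d[0])))
A=plane('top',*c(240,90),122);B=plane('top',*c(380,75),122);d=B-A;print(A,B,(A+B)/2,np.degrees(np.arctan2(d[1],d[0])))
print('vial',plane('top',*c(101,288),62))
E
```

```text
knob [ 567.83921933 -216.2089831   156.        ] handle [ 505.74210971 -228.42371691  169.        ] 64.60844174474337
tri handle cap (array([ 506.17425772, -228.45701179,  169.69413255]), np.float64(0.4471470481418275))
tri knob top (array([ 569.39467954, -217.28231453,  156.13205266]), np.float64(3.7265196101105484))
bar [ 499.09769445 -190.65989683  158.        ] [ 512.72906388 -267.65350983  158.        ] -79.96008052156515
[ 462.52131277 -199.32156342   12.        ] [ 597.48471591 -175.83610023   12.        ] 9.871397331257409 136.99155874759208
[ 602.47361877 -167.7564515    12.        ] [ 451.21715907 -192.86978655   12.        ] -170.57309090300797 153.32708892405293
[ 451.21715907 -192.86978655   12.        ] [ 464.86586727 -280.06497424   12.        ] -81.10365187426139 88.25694302742855
7.0453277287506
[ 600.02453336 -185.72094415  122.        ] [ 607.00412866 -238.13881354  122.        ] [ 603.51433101 -211.92987884  122.        ] -82.41551008578148
vial [ 533.96647908 -135.94887194   62.        ]
```

```bash
python3 - <<'E'
from h import *
print('big cap',tri(('top',263,267),('side',237,167)))
print('grip end',tri(('top',170,100),('side',311,108)))
print('grip low',tri(('top',174,160),('side',277,141)))
print('hinge',tri(('top',174,330),('side',158,228)))
print('notepad',plane('top',285,370,0),'sealer near end',plane('top',190,338,60),'ink',plane('top',370,365,20))
E
```

```text
big cap (array([398.42982688, -94.4700079 , 212.97972847]), np.float64(1.7137232251329446))
grip end (array([629.44020285,  42.0281143 , 269.97283672]), np.float64(2.5287784072373496))
grip low (array([554.17341057,  45.87146076, 210.25239288]), np.float64(2.4616411371046825))
hinge (array([295.71124846,  58.46938384,  71.654609  ]), np.float64(7.663596121692182))
notepad [ 220.00276929 -130.993098      0.        ] sealer near end [278.28539957  33.82020282  60.        ] ink [ 235.54924763 -281.55541911   20.        ]
```

```bash
cat >> h.py <<'E'
from scipy.spatial.transform import Rotation as Ro
def rel(cp,cyaw,p):
    R=Ro.from_euler('xyz',[np.pi,0,cyaw]).as_matrix()
    return R.T@(np.array(p)-np.array(cp))/1000
E
python3 - <<'E'
from h import *
cp=[168.198,523.647,253.284]
W=[cp,[330,50,320],[450,-150,320],[566,-218,250]];N=[11,6,3]
for i,n in enumerate(N):
    for k in range(n):
        p=np.array(W[i])+(np.array(W[i+1])-W[i])*(k+1)/n
        print(np.round(rel(cp,1.26,p),3).tolist())
E
```

```text
[-0.036, 0.027, -0.006]
[-0.073, 0.054, -0.012]
[-0.109, 0.082, -0.018]
[-0.146, 0.109, -0.024]
[-0.182, 0.136, -0.03]
[-0.219, 0.163, -0.036]
[-0.255, 0.19, -0.042]
[-0.292, 0.217, -0.049]
[-0.328, 0.245, -0.055]
[-0.365, 0.272, -0.061]
[-0.401, 0.299, -0.067]
[-0.427, 0.328, -0.067]
[-0.453, 0.357, -0.067]
[-0.478, 0.387, -0.067]
[-0.504, 0.416, -0.067]
[-0.53, 0.445, -0.067]
[-0.555, 0.474, -0.067]
[-0.565, 0.518, -0.043]
[-0.575, 0.562, -0.02]
[-0.584, 0.606, 0.003]
```

Call:
jog_arm(moves=[[0,[-0.036,0.027,-0.006],[0,0,0.15]],[0,[-0.073,0.054,-0.012],[0,0,0.3]],[0,[-0.109,0.082,-0.018],[0,0,0.45]],[0,[-0.146,0.109,-0.024],[0,0,0.6]],[0,[-0.182,0.136,-0.03],[0,0,0.75]],[0,[-0.219,0.163,-0.036],[0,0,0.9]],[0,[-0.255,0.19,-0.042],[0,0,1.05]],[0,[-0.292,0.217,-0.049],[0,0,1.2]],[0,[-0.328,0.245,-0.055],[0,0,1.35]],[0,[-0.365,0.272,-0.061],[0,0,1.5]],[0,[-0.401,0.299,-0.067],[0,0,1.65]],[0,[-0.427,0.328,-0.067],[0,0,1.8]],[0,[-0.453,0.357,-0.067],[0,0,1.95]],[0,[-0.478,0.387,-0.067],[0,0,2.1]],[0,[-0.504,0.416,-0.067],[0,0,2.25]],[0,[-0.53,0.445,-0.067],[0,0,2.4]],[0,[-0.555,0.474,-0.067],[0,0,2.55]],[0,[-0.565,0.518,-0.043],[0,0,2.66]],[0,[-0.575,0.562,-0.02],[0,0,2.66]],[0,[-0.584,0.606,0.003],[0,0,2.66]]])

```text
t: 2.65
ee_pos: [567.6, -218.6, 249.2]
orientation: [3.141, 0.0, -1.4]
contact_force: [0.9, 1.0, 0.0]
gripper_width: 85.7
```

```bash
python3 - <<'E'
from h import *
s=sense();im=grab_frame('wrist')[:,:,::-1].copy();print(s['ee_pos'],s['orientation'],s['q'])
R=Ro.from_euler('xyz',s['orientation']).as_matrix()
for p in [(566,-218,156),(506,-228.4,169),(568,-217,156)]: print(wproj(p,s['ee_pos'],R))
cv2.imwrite('pics/c_w.png',im)
cv2.imwrite('pics/c_top.png',grab_frame('top')[:,:,::-1])
E
```

```text
[ 567.60676675 -218.61757006  249.22491834] [ 3.14138337e+00  1.42192260e-04 -1.40043195e+00] [-3.67651765e-01  2.29845377e-01  3.29376460e-01  1.67057999e+00
  1.48629143e-05  2.60357650e+00]
[279.13067832 225.24449195]
[279.31496223 307.67584896]
[278.19925253 222.38087842]
```

View pics/c_w.png

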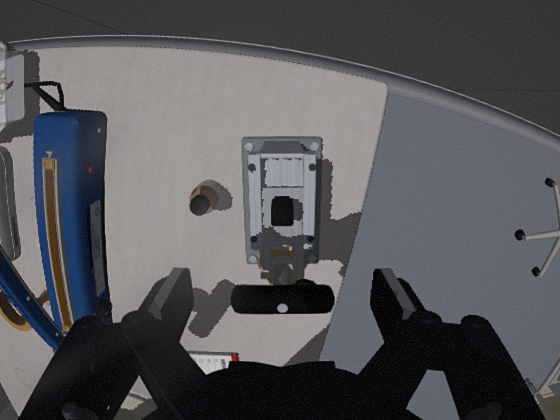

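```bash
python3 - <<'E'
from h import *
im=cv2.imread('pics/c_w.png')
cv2.imwrite('pics/c_z.png',cv2.resize(im[130:330,220:345],None,fx=3,fy=3,interpolation=cv2.INTER_CUBIC))
s=sense();R=Ro.from_euler('xyz',s['orientation']).as_matrix()
# fingertip midpoint check
u=np.array([.986,.168]);v=np.array([.168,-.986]);b=np.array([506,-228.4])
for nm,(x,y,z) in dict(kn=(0,60,156),far=(0,67,156),near=(0,53,156),base1=(-45,-0,12),screwL=(26,106,122),screwR=(-26,106,122)).items():
    p=b+x*v+y*u; q=wproj((*p,z),s['ee_pos'],R); print(nm,q,(q-[220,130])*3)
E
```

```text
kn [278.96446291 228.99950898] [176.89338872 296.99852695]
far [278.95661386 219.44079873] [176.86984158 268.3223962 ]
near [278.97345741 238.33677438] [176.92037223 325.01032314]
base1 [241.87473614 230.29845008] [ 65.62420843 300.89535025]
screwL [314.12632141 154.83004224] [282.37896424  74.49012672]
screwR [244.77867767 154.71853643] [74.336033   74.15560929]
```

View pics/c_z.png

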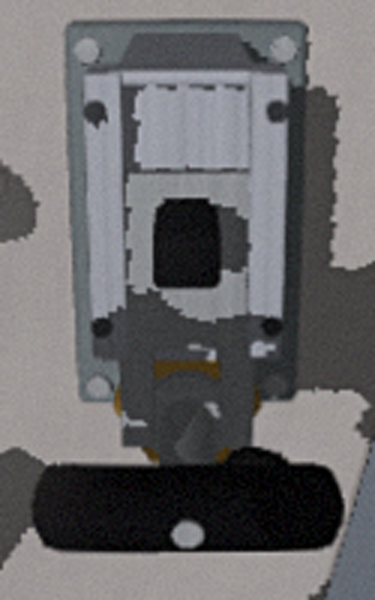

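View pics/c_top.png

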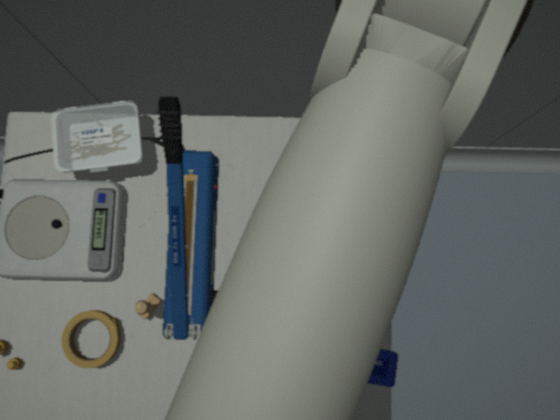

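```bash
python3 - <<'E'
from h import *
s=sense();print(s['t'],s['ee_pos'])
def cs(u,v): return 280+u/4.2-.5,180+v/4.2-.5
p=plane('side',*cs(365,102),156);h=plane('side',*cs(247,106),169);print('side knob',p,'handle',h,np.linalg.norm((p-h)[:2]))
# wrist ray to plane
def wray(u,v,z):
    c=camera_info('wrist');f=210/np.tan(np.radians(c['fovy'])/2);T=c['T_tool_cam']
    r=np.array([u-c['cx'],v-c['cy']]);th=np.hypot(*r)/f;d=np.r_[r/np.hypot(*r)*np.sin(th),np.cos(th)]
    R=Ro.from_euler('xyz',s['orientation']).as_matrix()
    o=R@T[:3,3]+s['ee_pos'];d=R@T[:3,:3]@d;return o+d*(z-o[2])/d[2]
k=wray(220+187/3,130+288/3,156);h=wray(220+188/3,130+534/3,169);print('w knob near edge',k,'handle',h,(k-h),np.linalg.norm((k-h)[:2]))
for q,z in [((95,112),122),((277,112),122),((101,326),122),((272,326),122),((88,49),12),((283,49),12),((97,386),12),((272,386),12),((33,505),158),((343,505),158)]: print(q,wray(220+q[0]/3,130+q[1]/3,z))
E
```

```text
2.75 [ 568.18704874 -219.08284443  244.19412652]
side knob [ 570.50012617 -218.8277288   156.        ] handle [ 507.55759505 -226.9786047   169.        ] 63.46809435765571
w knob near edge [ 567.737579   -220.22112992  156.        ] handle [ 509.49992433 -230.58247069  169.        ] [ 58.23765467  10.36134077 -13.        ] 59.15219188023323
(95, 112) [ 597.40443327 -191.54100929  122.        ]
(277, 112) [ 605.22485163 -236.72631826  122.        ]
(101, 326) [ 539.67597511 -201.47044983  122.        ]
(272, 326) [ 547.58092403 -247.01392443  122.        ]
(88, 49) [ 597.04527578 -178.7182868    12.        ]
(283, 49) [ 609.06589868 -248.25756094   12.        ]
(97, 386) [ 463.65172281 -201.24152107   12.        ]
(272, 386) [ 475.77918824 -270.96006723   12.        ]
(33, 505) [ 503.22218171 -191.784002    158.        ]
(343, 505) [ 516.67198601 -269.23271736  158.        ]
```

Call:
jog_arm(moves=[[0,[0,0,0],[0,0,0]],[0,[0,0,0],[0,0,0]]])

```text
t: 3.0
ee_pos: [566.2, -217.4, 251.6]
orientation: [-3.14, -0.001, -1.4]
contact_force: [-0.2, 0.3, 0.3]
gripper_width: 85.2
```

```bash
cat >> h.py <<'E'
def wray(u,v,z,s):
    c=camera_info('wrist');f=210/np.tan(np.radians(c['fovy'])/2);T=c['T_tool_cam']
    r=np.array([u-c['cx'],v-c['cy']]);th=np.hypot(*r)/f;d=np.r_[r/np.hypot(*r)*np.sin(th),np.cos(th)]
    R=Ro.from_euler('xyz',s['orientation']).as_matrix()
    o=R@T[:3,3]+s['ee_pos'];d=R@T[:3,:3]@d;return o+d*(z-o[2])/d[2]
E
python3 - <<'E'
from h import *
s=sense();im=grab_frame('wrist')[:,:,::-1].copy();print(s['t'],s['ee_pos'],s['orientation'],s['qd'])
cv2.imwrite('pics/d_w.png',im)
cv2.imwrite('pics/d_z.png',cv2.resize(im[180:330,220:345],None,fx=4,fy=4,interpolation=cv2.INTER_CUBIC))
s2=sense();print(s2['ee_pos'])
E
```

```text
3.0 [ 566.19747631 -217.37536251  251.60411307] [-3.14023718e+00 -7.84641946e-04 -1.39977566e+00] [ 0.00057214 -0.01145356  0.00013864 -0.00186676 -0.00041389 -0.00103779]
[ 566.20422546 -217.37580603  251.84068567]
```

View pics/d_z.png

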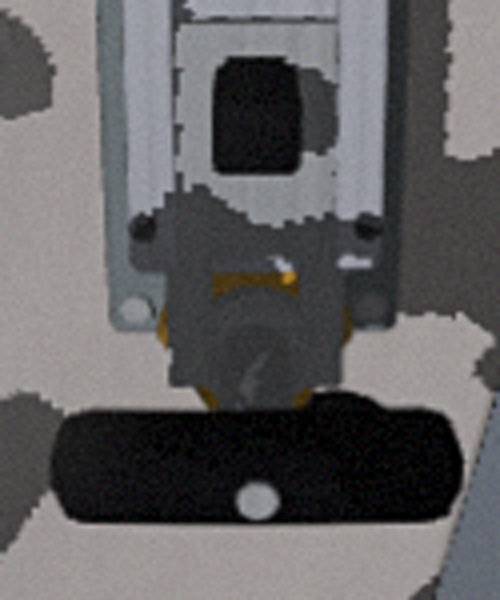

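```bash
python3 - <<'E'
from h import *
s=sense()
c=lambda u,v:(220+u/4,180+v/4)
k=wray(*c(257,173),156,s);h=wray(*c(258,501),169,s);print(k,h,np.linalg.norm((k-h)[:2]))
a=wray(*c(52,465),158,s);b=wray(*c(463,465),158,s);print(a,b,(a+b)/2,np.degrees(np.arctan2(*(b-a)[1::-1])))
a=wray(*c(142,228),122,s);b=wray(*c(368,228),122,s);print('bolts',(a+b)/2,np.degrees(np.arctan2(*(b-a)[1::-1])))
E
```

```text
[ 565.9162324  -220.30115423  156.        ] [ 505.91621403 -230.99454312  169.        ] 60.94547374457352
[ 499.42326311 -191.31089866  158.        ] [ 512.95907377 -270.74865114  158.        ] [ 506.19116844 -231.0297749   158.        ] -80.32994958050628
bolts [ 541.28457921 -224.57520108  122.        ] -80.22473481340232
```

Call:
jog_arm(moves=[[0.4,[0.002,-0.005,0.03],[0,0,0]],[0.4,[0.002,-0.005,0.06],[0,0,0]],[0.4,[0.002,-0.005,0.085],[0,0,0]],[0.4,[0.002,-0.005,0.1],[0,0,0]],[0.4,[0.002,-0.005,0.1],[0,0,0]],[0.4,[0.002,-0.005,0.1],[0,0,0]]], squeeze=25)

```text
t: 3.8
ee_pos: [572.2, -218.9, 151.8]
orientation: [-3.14, -0.001, -1.4]
contact_force: [0.4, -0.4, -0.2]
gripper_width: 51.3
```

```bash
python3 - <<'E'
from h import *
s=sense();print(s['t'],s['ee_pos'],s['contact_force'],s['gripper_width'])
cv2.imwrite('pics/e_w.png',grab_frame('wrist')[:,:,::-1])
im=grab_frame('side')[:,:,::-1];cv2.imwrite('pics/e_s.png',cv2.resize(im[100:320,250:450],None,fx=2.7,fy=2.7))
E
```

```text
3.8 [ 572.19742581 -218.92130507  151.79805783] [ 0.44980315 -0.40632827 -0.21194705] 51.30255582837609
```

View pics/e_w.png

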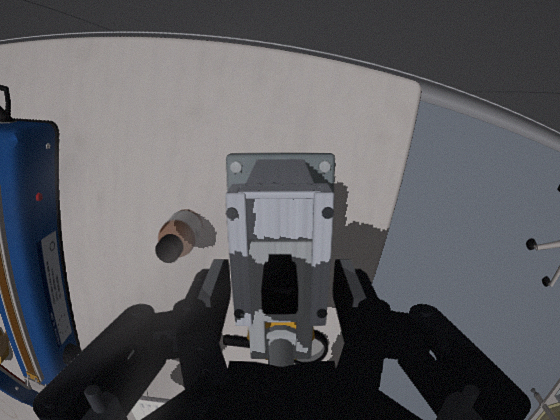

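View pics/e_s.png

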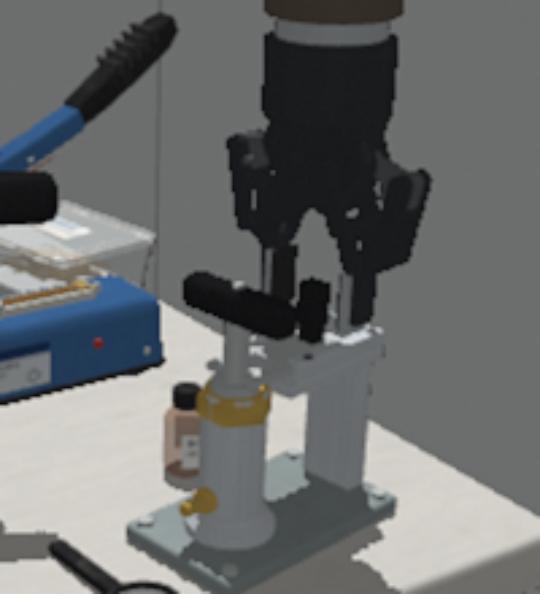

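The knob, at columns 261–299, is centred between the fingers in the wrist view, so I'll close on it.

Call:
jog_arm(moves=[[0.8,[0,0,0],[0,0,0]],[0.9,[0,0,0],[0,0,0]],[0.9,[0,0,0],[0,0,0]],[0.9,[0,0,0],[0,0,0]]], squeeze=25)

```text
t: 4.4
ee_pos: [571.9, -218.3, 150.7]
orientation: [-3.141, 0.001, -1.4]
contact_force: [-1.9, 5.3, 4.3]
gripper_width: 15.9
```

Call:
jog_arm(moves=[[0.9,[0,-0.005,0],[0,0,0]],[0.9,[0,-0.01,0],[0,0,0]],[0.9,[0,-0.015,0],[0,0,0]],[0.9,[0,-0.02,0],[0,0,0]],[0.9,[0,-0.02,0],[0,0,0]]])

```text
t: 5.03
ee_pos: [591.9, -214.8, 150.7]
orientation: [-3.141, 0.001, -1.399]
contact_force: [-0.3, 6.1, 5.2]
gripper_width: 15.3
```

Call:
jog_arm(moves=[[0.9,[0,-0.003,0],[0,0,0]],[0.9,[0,-0.006,0],[0,0,0]],[0.9,[0,-0.006,0],[0,0,0]]])

```text
t: 5.4
ee_pos: [595.4, -214.1, 150.6]
orientation: [3.137, 0.001, -1.4]
contact_force: [-13.8, 3.7, 7.3]
gripper_width: 15.9
```

Call:
jog_arm(moves=[[0.9,[0,-0.003,0],[0,0,0]],[0.9,[0,-0.003,0],[0,0,0]]])

```text
t: 5.65
ee_pos: [595.8, -214.0, 150.5]
orientation: [3.132, 0.002, -1.401]
contact_force: [-27.2, 1.8, 13.1]
gripper_width: 15.0
```

```bash
python3 - <<'E'
from h import *
s=sense();print(s['t'],s['ee_pos'],s['contact_force'],s['gripper_width'])
cv2.imwrite('pics/f_w.png',grab_frame('wrist')[:,:,::-1])
im=grab_frame('side')[:,:,::-1];cv2.imwrite('pics/f_s.png',cv2.resize(im[180:320,280:410],None,fx=4.2,fy=4.2))
E
```

```text
5.65 [ 595.8470581  -214.01591585  150.46644294] [-27.24238954   1.77374075  13.08245326] 15.043085599436662
```

View pics/f_s.png

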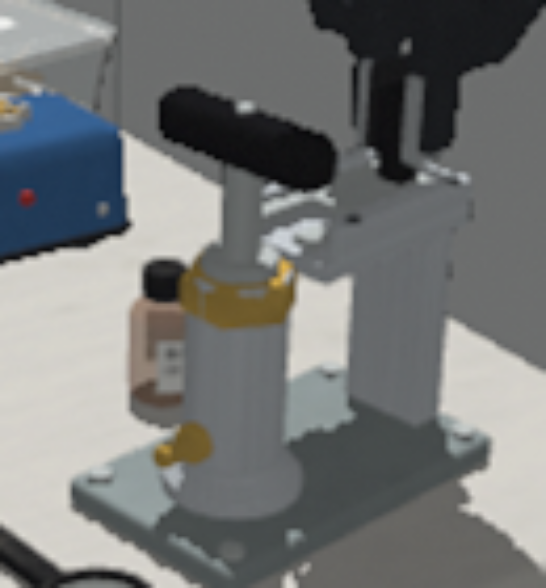

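The force rises to 27 N with no further travel, so the lock is at its end stop. I'll relax the push, release and rise.

Call:
jog_arm(moves=[[0.9,[0,0.004,0],[0,0,0]],[0.9,[0,0.004,0],[0,0,0]],[0.6,[0,0.004,0],[0,0,0]],[0.4,[0,0.004,0],[0,0,0]],[0.4,[0,0.004,0],[0,0,0]],[0.4,[0,0.004,-0.04],[0,0,0]],[0.4,[0,0.004,-0.09],[0,0,0]],[0.4,[0,0.004,-0.1],[0,0,0]],[0.4,[0,0.004,-0.1],[0,0,0]],[0.4,[0,0.004,-0.1],[0,0,0]]])

```text
t: 7.0
ee_pos: [596.2, -214.5, 248.5]
orientation: [3.14, 0.001, -1.4]
contact_force: [-0.2, 0.1, 0.3]
gripper_width: 50.9
```

```bash
python3 - <<'E'
from h import *
s=sense();im=grab_frame('wrist')[:,:,::-1].copy();print(s['t'],s['ee_pos'],s['orientation'],s['contact_force'])
cv2.imwrite('pics/g_w.png',im)
cv2.imwrite('pics/g_z.png',cv2.resize(im[150:350,210:350],None,fx=3,fy=3,interpolation=cv2.INTER_CUBIC))
cs=camera_info('side')
E
```

```text
7.0 [ 596.18161267 -214.48655848  248.50983883] [ 3.13953971e+00  1.12909864e-03 -1.40003726e+00] [-0.19213341  0.08061191  0.2551667 ]
```

View pics/g_z.png

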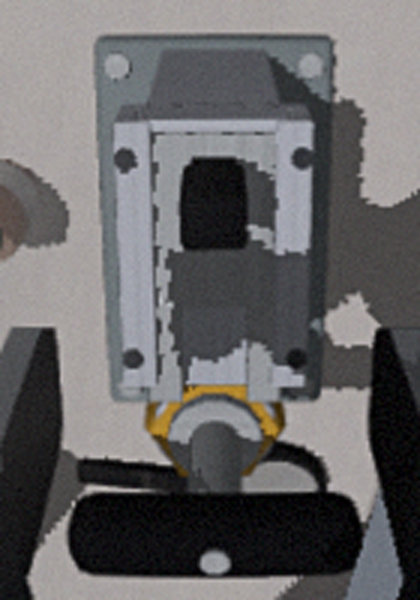

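The knob's near edge is now at (281.3,233), the collar is uncovered, and the handle cap is at (281.7,337).

```bash
python3 - <<'E'
from h import *
s=sense()
c=lambda u,v:(210+u/3,150+v/3)
k=wray(*c(214,248),156,s);h=wray(*c(215,561),169,s);print(k,h,np.linalg.norm((k-h)[:2]))
a=wray(*c(68,535),158,s);b=wray(*c(362,535),158,s);print((a+b)/2,np.degrees(np.arctan2(*(b-a)[1::-1])))
E
```

```text
[ 589.29736633 -216.19772679  156.        ] [ 506.38516373 -230.8269838   169.        ] 84.19292429587293
[ 505.49313674 -230.97784003  158.        ] -80.14900387416297
```

Call:
jog_arm(moves=[[0.4,[-0.001,0.015,0],[0,0,-0.175]],[0.4,[-0.001,0.03,0],[0,0,-0.35]],[0.4,[-0.001,0.045,0],[0,0,-0.525]],[0.4,[-0.001,0.06,0],[0,0,-0.7]],[0.4,[-0.001,0.075,0],[0,0,-0.875]],[0.4,[-0.001,0.092,0],[0,0,-1.05]],[0.4,[-0.001,0.092,0],[0,0,-1.225]],[0.4,[-0.001,0.092,0],[0,0,-1.4]],[0.4,[-0.001,0.092,0],[0,0,-1.572]],[0.4,[-0.001,0.092,0],[0,0,-1.572]],[0.4,[-0.001,0.092,0],[0,0,-1.572]],[0.4,[-0.001,0.092,0],[0,0,-1.572]]])

```text
t: 8.55
ee_pos: [505.6, -229.2, 250.0]
orientation: [-3.141, 0.0, 0.17]
contact_force: [-0.1, -0.3, 0.9]
gripper_width: 51.3
```

```bash
python3 - <<'E'
from h import *
s=sense();im=grab_frame('wrist')[:,:,::-1].copy();print(s['t'],s['ee_pos'],s['orientation'],s['contact_force'])
cv2.imwrite('pics/i_w.png',im)
R=Ro.from_euler('xyz',s['orientation']).as_matrix()
print(wproj((506,-229.5,169),s['ee_pos'],R))
E
```

```text
8.55 [ 505.57721759 -229.17723675  250.04272438] [-3.14138659e+00  3.06238764e-04  1.69863988e-01] [-0.08404017 -0.3153683   0.89276105]
[281.75935478 229.42816412]
```

View pics/i_w.png

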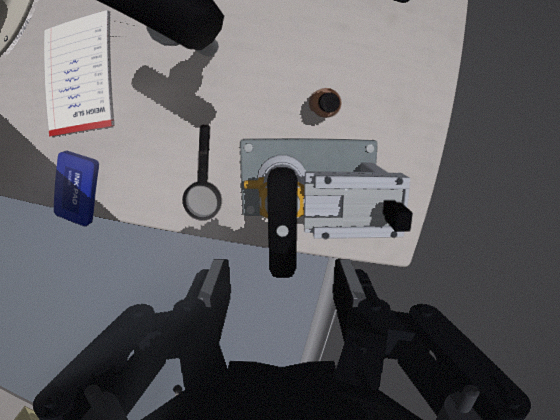

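The cap is at (282.5,231) against a predicted (281.8,229.4), so the gripper is well centred. I'll descend and grip.

Call:
jog_arm(moves=[[0.4,[0,0,0.03],[0,0,0]],[0.4,[0,0,0.06],[0,0,0]],[0.4,[0,0,0.08],[0,0,0]],[0.4,[0,0,0.09],[0,0,0]],[0.4,[0,0,0.09],[0,0,0]],[0.4,[0,0,0.09],[0,0,0]]])

```text
t: 9.35
ee_pos: [506.0, -229.4, 161.3]
orientation: [3.141, -0.001, 0.172]
contact_force: [0.6, 0.3, 0.0]
gripper_width: 51.3
```

```bash
python3 - <<'E'
from h import *
s=sense();print(s['t'],s['ee_pos'],s['contact_force'],s['gripper_width'])
im=grab_frame('side')[:,:,::-1];cv2.imwrite('pics/j_s.png',cv2.resize(im[140:320,250:430],None,fx=3.2,fy=3.2))
E
```

```text
9.35 [ 505.98883636 -229.40591089  161.30974492] [0.5690626  0.34557632 0.04048396] 51.33970217343876
```

View pics/j_s.png

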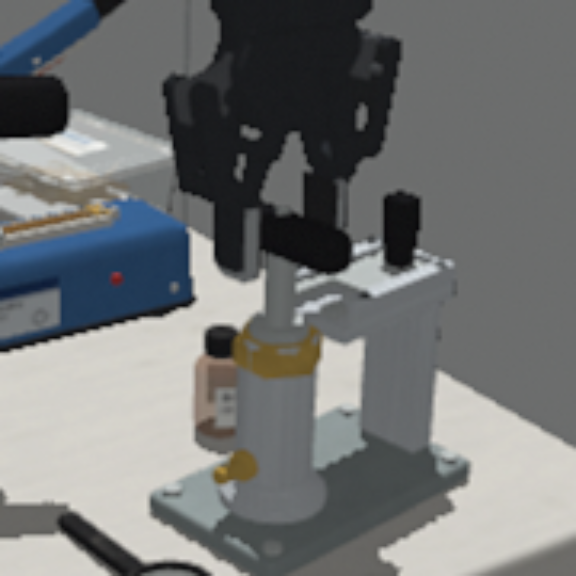

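Call:
jog_arm(moves=[[0.8,[0,0,0],[0,0,0]],[0.9,[0,0,0],[0,0,0]],[0.9,[0,0,0],[0,0,0]],[0.9,[0,0,0],[0,0,0]],[0.9,[0,0,0],[0,0,0]]], squeeze=40)

```text
t: 10.02
ee_pos: [505.9, -229.3, 160.8]
orientation: [3.141, -0.001, 0.172]
contact_force: [1.3, 0.8, 5.7]
gripper_width: 19.2
```

Call:
jog_arm(moves=[[0.9,[0,0,-0.005],[0,0,0]],[0.9,[0,0,-0.01],[0,0,0]],[0.9,[0,0,-0.015],[0,0,0]],[0.9,[0,0,-0.02],[0,0,0]],[0.9,[0,0,-0.02],[0,0,0]]])

```text
t: 10.65
ee_pos: [505.6, -229.3, 180.8]
orientation: [3.141, -0.0, 0.172]
contact_force: [-0.2, -0.4, -3.8]
gripper_width: 19.2
```

```bash
python3 - <<'E'
from h import *
s=sense();print(s['t'],s['ee_pos'],s['contact_force'],s['ft_torque'],s['gripper_width'])
im=grab_frame('side')[:,:,::-1];cv2.imwrite('pics/k_s.png',cv2.resize(im[140:320,250:430],None,fx=3.2,fy=3.2))
E
```

```text
10.65 [ 505.63636007 -229.26296125  180.7698558 ] [-0.16315961 -0.43161187 -3.84058123] [ 0.01096789  0.03687224 -0.01564763] 19.212975689670262
```

View pics/k_s.png

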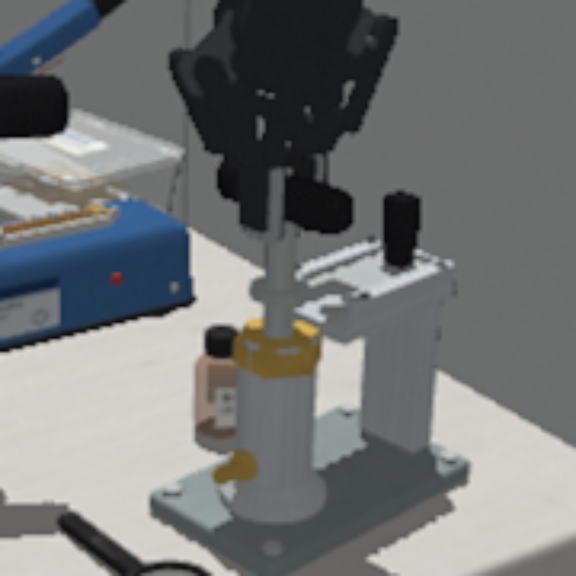

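The piston is lifting freely with only its 3.8 N weight on the wrist and no side load. I'll lift another 24 mm.

Call:
jog_arm(moves=[[0.9,[0,0,-0.006],[0,0,0]],[0.9,[0,0,-0.012],[0,0,0]],[0.9,[0,0,-0.018],[0,0,0]],[0.9,[0,0,-0.022],[0,0,0]],[0.9,[0,0,-0.024],[0,0,0]],[0.9,[0,0,-0.024],[0,0,0]]])

```text
t: 11.45
ee_pos: [505.7, -229.3, 204.3]
orientation: [3.142, -0.0, 0.172]
contact_force: [-0.0, -0.8, -4.2]
gripper_width: 19.4
```

```bash
python3 - <<'E'
from h import *
s=sense();print(s['t'],s['ee_pos'],s['orientation'],s['contact_force'],s['ft_torque'],s['gripper_width'])
im=grab_frame('side')[:,:,::-1];cv2.imwrite('pics/l_full.png',im);cv2.imwrite('pics/l_s.png',cv2.resize(im[190:270,290:390],None,fx=7,fy=7,interpolation=cv2.INTER_CUBIC))
E
```

```text
11.45 [ 505.65036086 -229.25400311  204.34579978] [ 3.14150401e+00 -5.16736531e-05  1.71937168e-01] [-3.15325750e-04 -7.57616498e-01 -4.16987104e+00] [-0.00820619  0.04826008  0.00012062] 19.416484040855586
```

View pics/l_s.png

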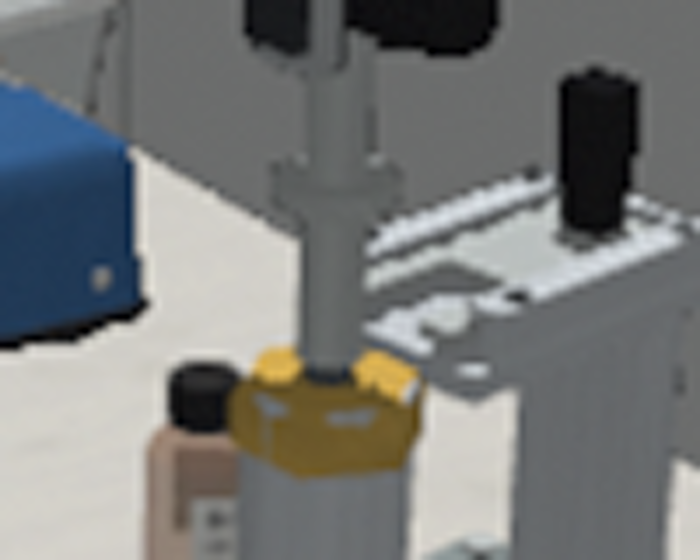

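The dark groove is just emerging, at crop rows 367–382 against the nut rim. It needs 4 mm more.

Call:
jog_arm(moves=[[0.9,[0,0,-0.002],[0,0,0]],[0.9,[0,0,-0.004],[0,0,0]],[0.9,[0,0,-0.004],[0,0,0]],[0.9,[0,0,-0.004],[0,0,0]],[0.9,[0,0,-0.004],[0,0,0]],[0.9,[0,0,-0.004],[0,0,0]]])

```text
t: 12.25
ee_pos: [505.6, -229.2, 208.2]
orientation: [-3.142, 0.0, 0.172]
contact_force: [1.1, -0.4, -3.8]
gripper_width: 19.6
```

```bash
python3 - <<'E'
from h import *
s=sense();print(s['t'],s['ee_pos'],s['orientation'],s['contact_force'],s['ft_torque'],s['gripper_width'])
im=grab_frame('side')[:,:,::-1];cv2.imwrite('pics/m_full.png',im);cv2.imwrite('pics/m_s.png',cv2.resize(im[190:270,290:390],None,fx=7,fy=7,interpolation=cv2.INTER_CUBIC))
for z in (105,108,111,117): print(z,(proj('side',(506,-229.3,z))-[290,190])*7,(proj('side',(502,-236.3,z))-[290,190])*7)
E
```

```text
12.25 [ 505.58902644 -229.21109394  208.22768577] [-3.14152351e+00  1.15393625e-04  1.72001481e-01] [ 1.09029219 -0.42725695 -3.77562244] [ 0.01519399 -0.00124757  0.01969874] 19.63207062583605
105 [328.51796642 371.97752698] [332.44676837 387.1964455 ]
108 [328.98016847 359.94931208] [332.91933772 375.07002152]
111 [329.44370943 347.88625362] [333.39328973 362.90811723]
117 [330.37483143 323.65499863] [334.34536614 338.47724301]
```

View pics/m_s.png

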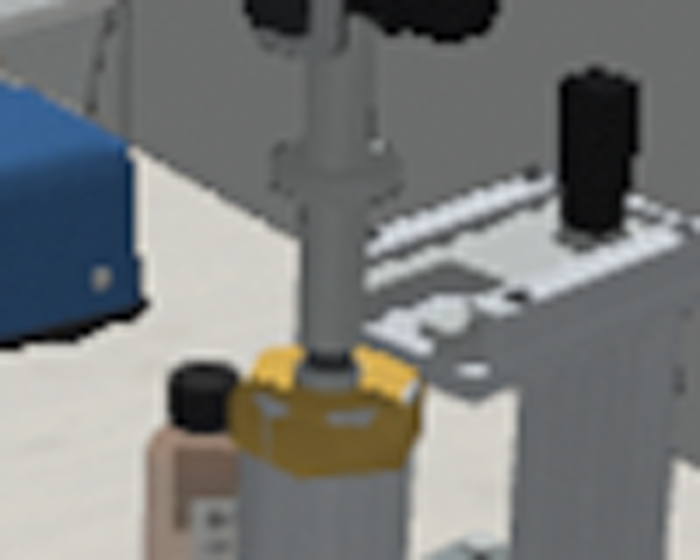

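View pics/m_full.png

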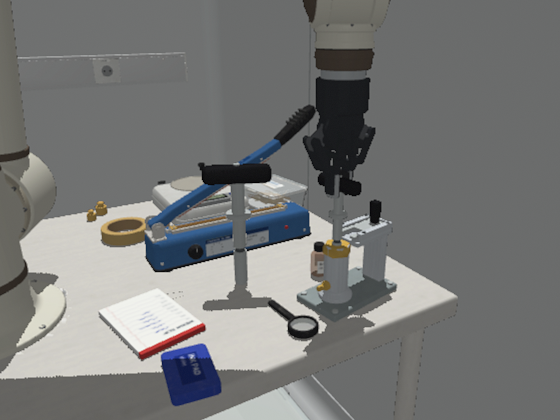

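The groove, at crop rows 353–370, is clear of the barrel top, with about 4 mm of plain rod showing below it. The piston is upright with negligible side force, and the vial and lens look undisturbed. I'll hand in.

```bash
python3 -c "
from plant import *
print(close_job())"
```

```text
the job is handed in; nothing more can be done
None
```

I slid the transport lock to its end stop, then pulled the piston straight up by its handle. I handed the job in at about 12.3 s with the arm still holding it.

- **Lock:** the knob moved about 24 mm, then stopped. The reaction rose to 27 N with no further travel. The wrist picture put the knob about 90 mm from the bore's axis, which matches fully open.
- **Piston:** the total lift was about 47.4 mm, so the groove's centre is about 6 mm above the barrel top. The side view shows the whole groove out, with 3–4 mm of plain rod below it.
- **Hold:** the grip reads 19.6 mm on the 20 mm bar, and the tool is vertical. The wrist carries only the piston's weight, about 3.8 N, with a side force of about 1 N.
- **Vial and hand lens:** I never touched them, and they look unmoved in the last side picture. I did not measure their positions again.

Two readings disagreed. The top and wrist cameras differed by about 2.5 mm sideways on the handle, so I aimed between them. The knob also appeared about 6 mm open at the start instead of fully in, which fits the 24 mm of travel.

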